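# Shift the feed pump's gearbox into third

## Robot

A 6-joint arm with a two-finger parallel gripper is mounted at the origin on the work surface. World frame = base frame: x ahead of the robot, y to its left, z up, the work surface at z = 0. Lengths are in m, angles in rad, forces in N, time in s.
With the tool pointing down it reaches from about 0.3 to 0.775 m from the base axis. Payload 14.6 kg.
Tool frame: the origin (TCP) lies at the very end of the fingers, on their centre line; the grasp point (between the pads) lies 19 mm behind it; z points along the fingers, x is the direction in which the jaws open and shut, and the axes are right-handed (so a half turn about z gives the same grasp; the last joint's range is limited). The gripper opens to 85 mm and grips with 20 to 120 N. Pads are 22 mm wide; open, the fingers measure 114 mm over their backs; the gripper's body (76 mm by 85 mm) begins 54 mm behind the grasp point. The pads swing forward as they close: fully open they stand 13 mm farther back than shut.
Start: joints at [1.25, 0.3, 1.521, -0, 1.321, -0.067], TCP at [0.138, 0.532, 0.231] pointing down, gripper open.
Joint ranges: [-3.03, 3.03], [-0.79, 2.21], [0.23, 2.52], [-1.04, 4.18], [0, 3.07], [-2.55, 2.55]. Speed limits (rad/s): [2.22, 2.22, 2.57, 3.14, 3.14, 3.14].

## Interface

Orientations are given as a 3x3 rotation matrix whose columns are the frame's x, y, z axes.
In Python, from station import env gives the robot as it stands.
- The arm moves only by the tool servo_tool, never from a script. Its argument "increments" is a list of rows, each an object with "dp": the shift along the tool's x, y, z in m, a list of three; "rotation": the turn, a rotation vector about the tool's x, y, z in degrees, a list of three; "grip": the closure, from -1 (fully open) to 1 (shut). In form: [{"dp": [dx, dy, dz], "rotation": [rx, ry, rz], "grip": grip}, ...]. A call has 1 to 12 rows; each row is the pose to reach, as a shift and turn from the pose commanded when the call began, along the tool's axes at that moment; what a row does not reach only later rows make up. A row lasts 1/10 s, in which the tool goes at most 50 mm and 8.59 degrees, less where a joint would pass 70% of its speed; a pose out of reach is approached as far as the arm can. A call with a gripper value outside its range is refused whole. The fingers move at their own pace and stop on an object; the grip force is fixed at half the most. Time passes only in rows, so rows that repeat a pose let the fingers close. It gives the time, the measured TCP pose, the force and the opening at its end, in the units of the state.
- env.sense(): the state, without advancing time (a new reading comes with each control period).
- env.grab_frame(name): name is "side" or "top" or "wrist"; returns the picture (480x640x3 uint8, red, green, blue); there is no depth.
- env.calibration(name): a dict with "mtx" (3x3 intrinsics, pixels), "eye" and "orientation" of the camera in the world. Camera axes: x right, y up, looking along -z (the intrinsics and any distortion apply to the point x, -y, -z); pixel columns grow to the right and rows downward; lengths in m; the calibration is good to about 2 mm. A picture is of the moment at which its call begins: read the wrist's pose just before it. calibration takes no time and is no camera call; for the wrist camera it gives the pose at the moment of the call.
- env.sign_off(): hands the job in, once; it reports no verdict.
Trained networks look in the newest picture that a camera, given by its name, has taken for a name from the list of things; names that differ only in an ending like _2 or _b are one class to them, and where a whole thing is asked for, a point or a joint stands for the part that bears it (a point fixed in the world has none). Each returns a list of dicts, best first, with "confidence" (0 to 1); they miss things now and then, are a little off and sometimes report something else, mostly with a low value. They report only what shows in the picture. A call takes as long as a camera call.
- env.trace(camera, query): "pixels" (480x640 bool, what is visible of it) and "location" ([row, column] in pixels, amid what is visible of it).
The state is a dict: "time_s": time; "joints": joint angles; "joint_vel": joint speeds; "joint_torque": joint torques, N m; "tool_pos": TCP position; "orientation": TCP orientation; "contact_force": force on the tool from outside, world axes, zero at the start; "ft_torque": the same for the moment, N m; "grip_width": finger opening in m.
Only numpy, scipy, OpenCV 4.12 (cv2) and the standard library are available. Lean on these libraries where they do the work, as an engineer would, in place of code of your own. Each camera call takes 0.05 s, during which the arm holds its last target.

## Task

The gear lever of the still's feed pump has been left somewhere along the near slot of its H-gate. Put the gearbox into third speed: with your fingertips push the lever to neutral, across the gate and then fully home at the pump-head end of the far slot, and take your hand away. Do not grip the lever or force it against the gate, and leave the things around the pump set where they are.

Things in the scene. Friction and masses are not known exactly. Their poses are not given: they have to be found in the camera images.
- pump_set: feed-pump set on a dark steel base plate 210 x 610 mm, fixed to the bench: blue finned motor (robot's right), grey gearbox 160 x 190 mm in the middle, stainless pump head (robot's left). Origin on the bench under the middle of the gear gate. x: across, from its near side to its far side; y: along the shafts, motor to pump head; z up. Turned by up to 0.4 rad from the robot's axes.
- gate_middle (a point): middle of the steel gate plate's top, 159.5 mm above the bench; axes as pump_set. The H: two slots along y, 13 mm wide, at x = -17 mm (near) and +17 mm (far), each reaching 33 mm either way, joined at y = 0 (neutral) by a cross passage 17 mm wide with corners rounded at 5 mm. Tops above the bench nearby: gearbox cover 135 mm, motor terminal box 185 mm, pump port 180 mm.
- third_slot (a point): third-speed end of the gate, where the rod stands with third home: top of the plate, 17 mm to +x and 27 mm to +y of gate_middle. Punched dots beyond the slot ends number the speeds: 1 near slot at the pump end, 2 near slot at the motor end, 3 far slot at the pump end, 4 far slot at the motor end.
- pivot (a point): ball joint of the gear lever, inside the gearbox straight below gate_middle, 85 mm above the bench. Its axes are those of pump_set.
- knob: black ball knob, 36 mm across, on a 10 mm steel rod; origin at the ball's centre, z axis up along the rod. From the pivot, in the set's axes, the centre lies at x = 150 sin(selector) cos(lever), y = 150 sin(lever), z = 150 cos(selector) cos(lever) mm: at y = 0 in neutral, about 32 mm to +x, 53 mm to +y and 222 mm above the bench in third. It only swings; it cannot be lifted out or turned.
- selector (a joint): lean of the lever across the gate, rad: negative toward the near slot, positive toward the far slot; middle of the slots at -0.23 and 0.23, stops at -0.245 and 0.245. Starts in the near slot; can be changed over only while the lever is in neutral. Stays where it is left; about 2 N at the knob moves it.
- lever (a joint): swing of the lever along the slots, rad: 0 neutral, positive toward the pump head, negative toward the motor, stops at -0.36 and 0.36. Starts anywhere along the near slot. The rod passes the cross passage freely within about 0.045 of 0. No spring or detent: stays where it is left; about 3 N at the knob moves it.
- flask: bystander: conical glass flask, 86 mm wide, 120 mm high, origin under its foot, on the bench behind the set
- jar: bystander: amber glass jar with white cap, 56 mm wide, 75 mm high, origin under its foot, on the bench behind the set
- clamp: bystander: steel clamp ring 72 mm wide and 12 mm thick, with brass wing nut, lying on the bench before the set, origin under its middle
- spanner: bystander: spanner 160 mm long lying on the bench before the set, origin under its middle

How it is judged:
At the end, for the whole second after the job is handed in: The lever rests in the far slot (selector above 0.19 rad) and home at its pump-head end (lever above 0.315 rad, within about 7 mm of the stop at the knob) (value of joint selector above 0.19 rad and value of joint lever above 0.315 rad and velocity of joint selector between -0.05 and 0.05 rad/s and velocity of joint lever between -0.05 and 0.05 rad/s); the robot touches nothing.
It fails at once if the knob or the rod is taken between the fingers ((x of the grasp point in the frame of knob between -0.014 and 0.014 m and y of the grasp point in the frame of knob between -0.014 and 0.014 m and z of the grasp point in the frame of knob between -0.018 and 0.02 m) or (x of the grasp point in the frame of knob between -0.008 and 0.008 m and y of the grasp point in the frame of knob between -0.008 and 0.008 m and z of the grasp point in the frame of knob between -0.075 and -0.018 m)).
It fails at once if the lever is forced: pushed or squeezed with more than 60 N (contact force between any of the fingers, the arm and knob above 60 N).
It fails at once if a thing beside the pump set is moved or lifted by more than 20 mm (distance of any of flask, jar, clamp, spanner from where it was at the start of the episode above 0.02 m).
It also fails if it takes over 51 s, if anything falls off the work surface, if the arm or the gripper's body presses on something with over 40 N, if the wrist force passes 120 N, or if a joint passes its speed limit or range.

## Working session

There is one attempt and no reset: what is moved stays moved. The work goes in short steps, Python scripts to look and compute and a tool call to move; the robot and the scene stay as the last step left them, time stands still between calls to the robot, and variables do not carry over. Pictures are saved under pics/ and viewed, and the job is handed in when it is done.

Besides the shell and the picture viewer there is one more tool, called as name([rows], argument=value, ...), one row to a line, values as JSON. servo_tool: Moves the arm, as the interface text tells. Its arguments: {"type":"object","properties":{"increments":{"type":"array","items":{"type":"object","properties":{"dp":{"type":"array","items":{"type":"number"}},"rotation":{"type":"array","items":{"type":"number"}},"grip":{"type":"number"}}}}},"required":["increments"]}

```bash
mkdir -p pics; ls
python3 - <<'E'
from station import env
import cv2,numpy as np
s=env.sense();print(s)
for n in("side","top"):
    im=env.grab_frame(n);cv2.imwrite(f"pics/{n}0.png",im[:,:,::-1])
    c=env.calibration(n);print(n,c)
    for q in("knob","gate_middle","pump_set","flask"):
        r=env.trace(n,q);print(q,[(round(d["confidence"],2),d["location"],int(d["pixels"].sum())) for d in r[:3]])
print(env.sense()["time_s"])
E
```

```text
pics
{'time_s': 0.0, 'joints': array([ 1.25039072e+00,  3.00461557e-01,  1.52157376e+00, -1.68263298e-05,
        1.32072344e+00, -6.66039123e-02]), 'joint_vel': array([-0.00050353, -0.00046772, -0.00162315, -0.00058185, -0.00099885,
        0.00057433]), 'joint_torque': array([-6.24570912e-04, -5.43505669e+01, -3.61797130e+01, -1.11024658e-04,
        3.99946526e-03, -1.13520679e-05]), 'tool_pos': array([0.13803127, 0.53215346, 0.23072965]), 'orientation': array([[ 2.51081430e-01,  9.67965904e-01, -3.51792024e-04],
       [ 9.67965268e-01, -2.51081669e-01, -1.11188996e-03],
       [-1.16460010e-03, -6.13475382e-05, -9.99999320e-01]]), 'contact_force': array([-0.32787634, -0.34168589,  0.39714677]), 'ft_torque': array([ 0.03521646, -0.01524541,  0.0331754 ]), 'grip_width': 0.08556610941239802}
side {'mtx': array([[507.67323754,   0.        , 318.47811362],
       [  0.        , 507.67323754, 240.83891994],
       [  0.        ,   0.        ,   1.        ]]), 'eye': array([ 0.07266317, -0.50746856,  0.75720236]), 'orientation': array([[ 0.72461845,  0.44434176, -0.52677178],
       [-
[... 172 characters left out ...]
_set [(0.76, [326.4, 373.6], 37832)]
flask [(0.64, [227.7, 313.5], 1002), (0.29, [286.3, 466.5], 503)]
top {'mtx': array([[589.41511981,   0.        , 323.85046268],
       [  0.        , 589.41511981, 231.15448703],
       [  0.        ,   0.        ,   1.        ]]), 'eye': array([0.49449489, 0.03185342, 1.18092896]), 'orientation': array([[-0.01865482,  0.99552276, -0.09266297],
       [-0.99982213, -0.01831705,  0.00449438],
       [ 0.00277694,  0.09273033,  0.99568739]])}
knob [(0.66, [267.5, 402.7], 488)]
gate_middle [(0.7, [195.5, 254.6], 1363), (0.57, [259.8, 377.1], 33548)]
pump_set [(0.6, [259.4, 377.9], 33767)]
flask [(0.64, [194.6, 258.3], 1417), (0.37, [361.0, 336.3], 522)]
0.5
```

View pics/side0.png

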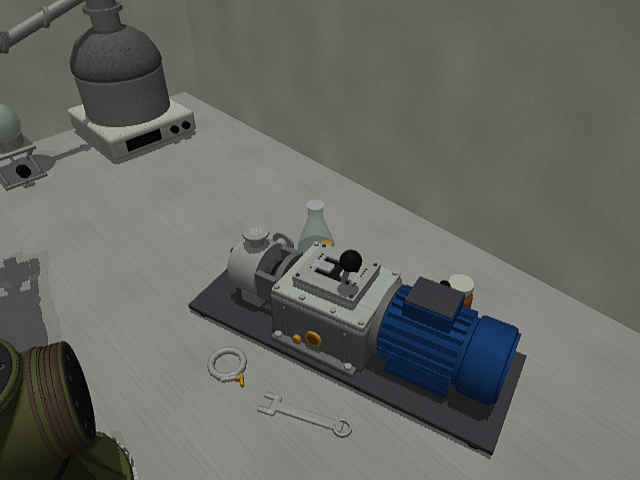

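View pics/top0.png

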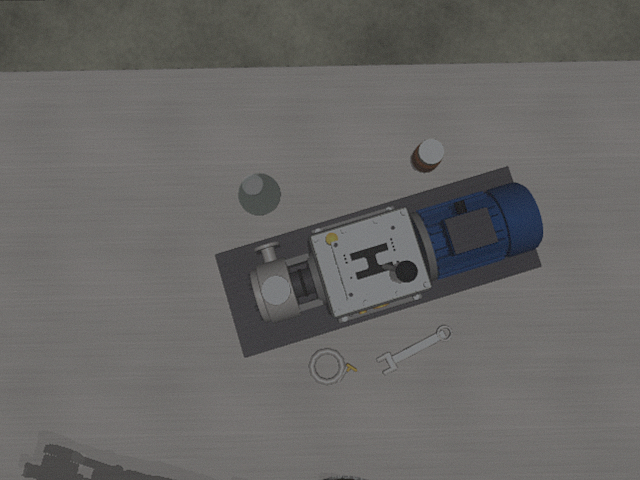

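Run:
```python
import cv2
im=cv2.imread("pics/top0.png");cv2.imwrite("pics/topz.png",cv2.convertScaleAbs(cv2.resize(im[195:335,295:455],None,fx=5,fy=4.2857*5/4.2857*0.85,interpolation=cv2.INTER_CUBIC),alpha=1.6))
im=cv2.imread("pics/side0.png");cv2.imwrite("pics/sidez.png",cv2.convertScaleAbs(cv2.resize(im[225:345,265:425],None,fx=5,fy=5,interpolation=cv2.INTER_CUBIC),alpha=1.3))
```

```text
(no output)
```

View pics/topz.png

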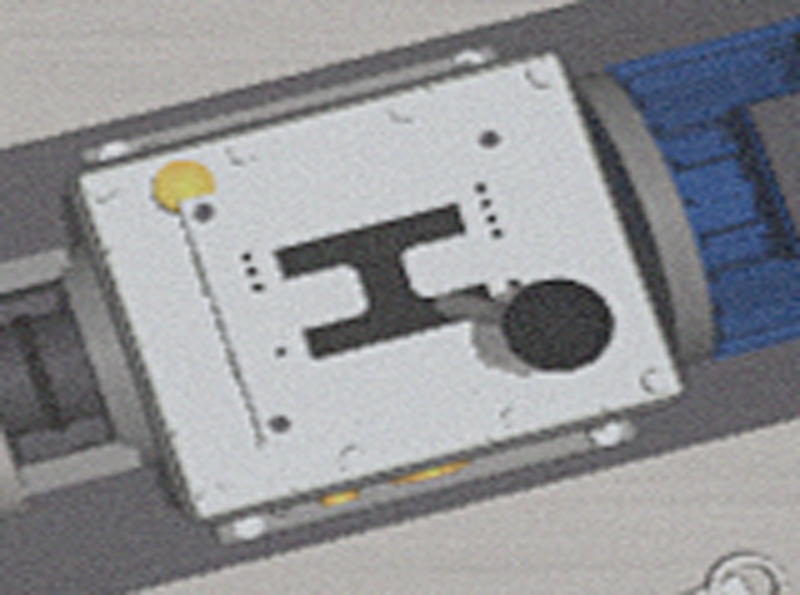

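View pics/sidez.png

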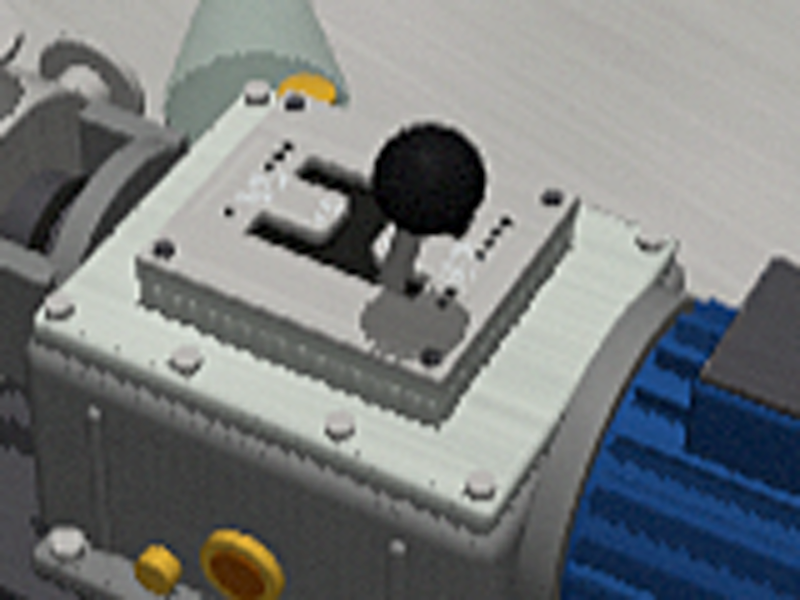

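```bash
cat > h.py <<'E'
import numpy as np,cv2
from station import env
from scipy.optimize import least_squares
def ray(n,u,v):
    c=env.calibration(n);K=c["mtx"]
    d=np.array([(u-K[0,2])/K[0,0],-(v-K[1,2])/K[1,1],-1.]);d=c["orientation"]@d
    return c["eye"],d/np.linalg.norm(d)
def atz(n,u,v,z):
    e,d=ray(n,u,v);return e+d*(z-e[2])/d[2]
def tri(a,b):
    A=0;B=0
    for e,d in(ray("top",*a),ray("side",*b)):
        P=np.eye(3)-np.outer(d,d);A=A+P;B=B+P@e
    p=np.linalg.solve(A,B)
    return p,[np.linalg.norm((np.eye(3)-np.outer(d,d))@(p-e)) for e,d in(ray("top",*a),ray("side",*b))]
E
python3 - <<'E'
from h import *
T=lambda x,y:((x+.5)/5-.5+295,(y+.5)/4.25-.5+195)
S=lambda x,y:((x+.5)/5-.5+265,(y+.5)/5-.5+225)
o=np.array([(23.5,33),(10.5,33),(23.5,-33),(10.5,-33),(-10.5,33),(-23.5,33)])/1e3
px=[(275,250),(283,278),(460,205),(466,232),(302,332),(312,358)]
w=np.array([atz("top",*T(*p),.1595)[:2] for p in px])
R=lambda a:np.array([[np.cos(a),-np.sin(a)],[np.sin(a),np.cos(a)]])
f=lambda q:((o@R(q[2]).T+q[:2])-w).ravel()
r=least_squares(f,[.5,0,0]);print(r.x,np.round(r.fun.reshape(-1,2)*1e3,1))
for t,s in(((489,138),(552,198)),((203,211),(294,102)),((280,424),(164,248)),((558,325),(430,179))):
    p,e=tri(T(*t),S(*s));print(p,np.array(e)*1e3, R(r.x[2]).T@(p[:2]-r.x[:2]))
E
```

```text
[ 0.53632328 -0.05446254  0.26267659] [[ 0.5  0.2]
 [-0.5 -0.7]
 [ 0.5  1.2]
 [-1.  -0.4]
 [ 1.3 -0.1]
 [-0.7 -0.2]]
[ 0.59419128 -0.09199185  0.16076059] [0.21214372 0.21214372] [ 0.04613794 -0.05126836]
[0.56585568 0.00829174 0.16128587] [0.44875512 0.44875512] [0.04481456 0.05293314]
[ 0.47928026 -0.01668501  0.16156553] [0.04192063 0.04192063] [-0.0452768   0.05129385]
[ 0.51616103 -0.1045327   0.22600099] [0.14957586 0.14957586] [-0.03247218 -0.04311722]
```

```bash
cat >> h.py <<'E'
GM=np.array([.5365,-.0543]);YAW=.275
EX=np.array([np.cos(YAW),np.sin(YAW)]);EY=np.array([-EX[1],EX[0]])
def setc():
    s=env.sense();p=s["tool_pos"];d=p[:2]-GM
    R=s["orientation"];print("t",s["time_s"],"set mm",np.round([d@EX*1e3,d@EY*1e3,p[2]*1e3],1),"F",np.round(s["contact_force"],1),"w",s["grip_width"])
    t=np.array([[EX[0],-EY[0],0],[EX[1],-EY[1],0],[0,0,-1]])
    import scipy.spatial.transform as st
    print("rotvec to aligned deg",np.round(st.Rotation.from_matrix(R.T@t).as_rotvec(degrees=True),1),"j",np.round(s["joints"],2))
def dp(x,y,z):
    s=env.sense();w=np.r_[GM+EX*x/1e3+EY*y/1e3,z/1e3];print("dp",np.round(s["orientation"].T@(w-s["tool_pos"]),4))
E
python3 -c "
from h import *
setc();dp(-33,-90,330)"
```

```text
t 0.5 set mm [-224.1  672.8  231.3] F [-0.1 -0.6 -0. ] w 0.08495021291504554
rotvec to aligned deg [ 0.   0.  59.7] j [ 1.25  0.3   1.52 -0.    1.32 -0.07]
dp [-0.5622  0.5498 -0.0987]
```

servo_tool([
  {"dp": [-0.03, 0.03, -0.04], "rotation": [0, 0, 8], "grip": 1},
  {"dp": [-0.06, 0.06, -0.07], "rotation": [0, 0, 16], "grip": 1},
  {"dp": [-0.562, 0.55, -0.099], "rotation": [0, 0, 59.7], "grip": 1},
  {"dp": [-0.562, 0.55, -0.099], "rotation": [0, 0, 59.7], "grip": 1},
  {"dp": [-0.562, 0.55, -0.099], "rotation": [0, 0, 59.7], "grip": 1},
  {"dp": [-0.562, 0.55, -0.099], "rotation": [0, 0, 59.7], "grip": 1},
  {"dp": [-0.562, 0.55, -0.099], "rotation": [0, 0, 59.7], "grip": 1},
  {"dp": [-0.562, 0.55, -0.099], "rotation": [0, 0, 59.7], "grip": 1},
  {"dp": [-0.562, 0.55, -0.099], "rotation": [0, 0, 59.7], "grip": 1},
  {"dp": [-0.562, 0.55, -0.099], "rotation": [0, 0, 59.7], "grip": 1},
  {"dp": [-0.562, 0.55, -0.099], "rotation": [0, 0, 59.7], "grip": 1},
  {"dp": [-0.562, 0.55, -0.099], "rotation": [0, 0, 59.7], "grip": 1},
])

```text
time_s: 1.7
tool_pos: [0.4255, 0.0307, 0.3203]
orientation: [[0.962, 0.271, 0.001], [0.271, -0.962, 0.0], [0.001, 0.0, -1.0]]
contact_force: [0.4, 1.9, 0.2]
grip_width: 0.0
```

```bash
python3 -c "
from h import *
setc();dp(-33,-90,330)"
```

```text
t 1.7 set mm [-83.8 112.  320.3] F [0.4 1.9 0.2] w 4.7797423701764026e-06
rotvec to aligned deg [ 0. -0. -0.] j [-0.01 -0.04  1.7   0.    1.48 -0.29]
dp [ 0.0508  0.202  -0.0096]
```

servo_tool([
  {"dp": [0.05, 0.202, -0.01], "rotation": [0, 0, 0], "grip": 1},
  {"dp": [0.05, 0.202, -0.01], "rotation": [0, 0, 0], "grip": 1},
  {"dp": [0.05, 0.202, -0.01], "rotation": [0, 0, 0], "grip": 1},
  {"dp": [0.05, 0.202, -0.01], "rotation": [0, 0, 0], "grip": 1},
  {"dp": [0.05, 0.202, -0.01], "rotation": [0, 0, 0], "grip": 1},
  {"dp": [0.05, 0.202, -0.01], "rotation": [0, 0, 0], "grip": 1},
  {"dp": [0.05, 0.202, -0.01], "rotation": [0, 0, 0], "grip": 1},
])

```text
time_s: 2.4
tool_pos: [0.5276, -0.1472, 0.3299]
orientation: [[0.962, 0.272, -0.0], [0.272, -0.962, 0.0], [-0.0, -0.0, -1.0]]
contact_force: [0.5, 0.2, 1.4]
grip_width: 0.0002
```

```bash
python3 -c "
from h import *
setc();dp(-33,-90,212)
c=env.grab_frame('wrist');cv2.imwrite('pics/w1.png',c[:,:,::-1])
c=env.grab_frame('side');cv2.imwrite('pics/s1.png',c[:,:,::-1])"
```

```text
t 2.4 set mm [-33.8 -87.  329.9] F [0.5 0.2 1.4] w 0.0002047817212556274
rotvec to aligned deg [-0.  0.  0.] j [-0.34  0.24  1.37  0.    1.53 -0.61]
dp [0.0008 0.0031 0.1179]
```

View pics/w1.png

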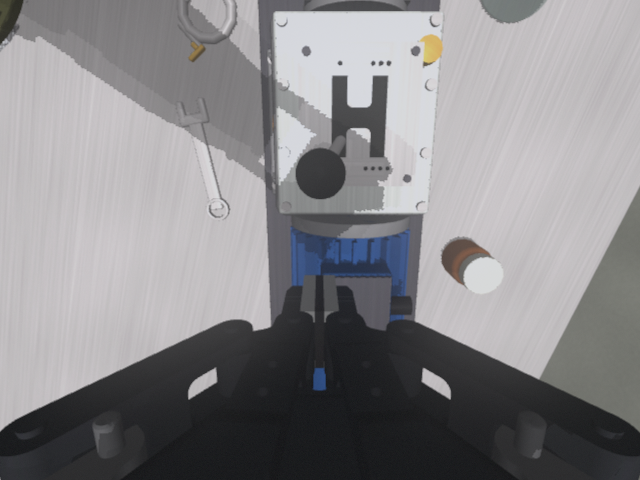

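View pics/s1.png

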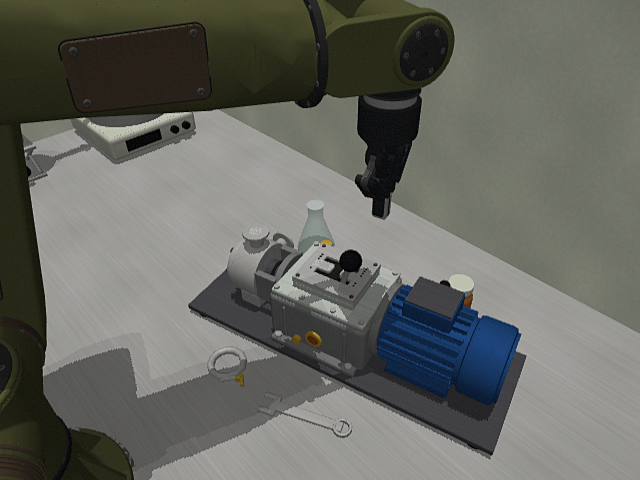

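The wrist view shows the set square with the hand, with the knob at (320,173) straight ahead of the shut fingertips at (320,290). The side view shows the hand clear on the motor side. Next I lower the fingers.

servo_tool([
  {"dp": [0, 0, 0.04], "rotation": [0, 0, 0], "grip": 1},
  {"dp": [0, 0, 0.08], "rotation": [0, 0, 0], "grip": 1},
  {"dp": [0, 0, 0.105], "rotation": [0, 0, 0], "grip": 1},
  {"dp": [0, 0, 0.118], "rotation": [0, 0, 0], "grip": 1},
  {"dp": [0, 0, 0.118], "rotation": [0, 0, 0], "grip": 1},
  {"dp": [0, -0.006, 0.118], "rotation": [0, 0, 0], "grip": 1},
  {"dp": [0, -0.012, 0.118], "rotation": [0, 0, 0], "grip": 1},
  {"dp": [0, -0.018, 0.118], "rotation": [0, 0, 0], "grip": 1},
  {"dp": [0, -0.024, 0.118], "rotation": [0, 0, 0], "grip": 1},
  {"dp": [0, -0.028, 0.118], "rotation": [0, 0, 0], "grip": 1},
  {"dp": [0, -0.032, 0.118], "rotation": [0, 0, 0], "grip": 1},
  {"dp": [0, -0.032, 0.118], "rotation": [0, 0, 0], "grip": 1},
])

```text
time_s: 3.7
tool_pos: [0.5192, -0.1169, 0.2121]
orientation: [[0.962, 0.272, 0.0], [0.272, -0.962, -0.0], [0.0, 0.0, -1.0]]
contact_force: [0.5, -2.4, 1.6]
grip_width: -0.0003
```

```bash
python3 -c "
from h import *
setc()
c=env.grab_frame('wrist');cv2.imwrite('pics/w2.png',c[:,:,::-1])
c=env.grab_frame('side');cv2.imwrite('pics/s2.png',cv2.resize(c[150:350,250:450,::-1],None,fx=3,fy=3))"
```

```text
t 3.7 set mm [-33.7 -55.5 212.1] F [ 0.5 -2.4  1.6] w -0.0002603679357077088
rotvec to aligned deg [ 0. -0.  0.] j [-0.29  0.28  1.6  -0.    1.27 -0.57]
```

View pics/w2.png

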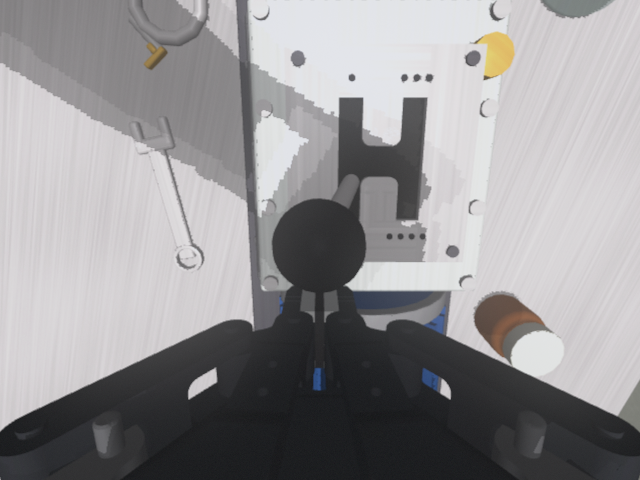

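View pics/s2.png

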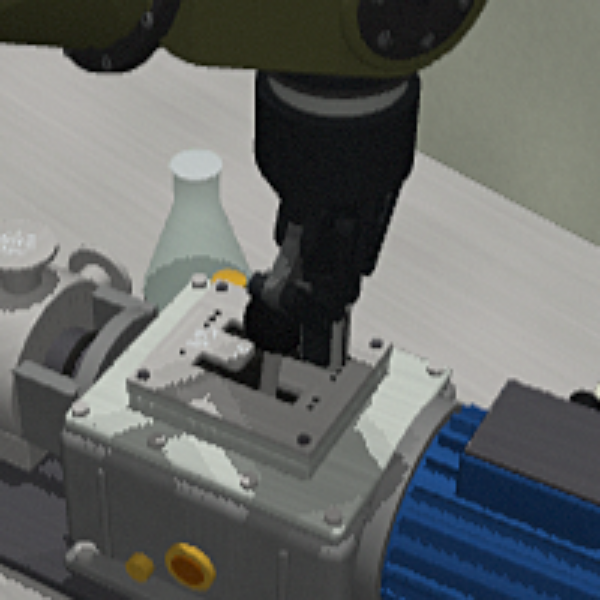

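The knob now sits against the fingertips with about 2.4 N. I keep pushing gently until it is just short of neutral.

servo_tool([
  {"dp": [0, -0.004, 0], "rotation": [0, 0, 0], "grip": 1},
  {"dp": [0, -0.008, 0], "rotation": [0, 0, 0], "grip": 1},
  {"dp": [0, -0.012, 0], "rotation": [0, 0, 0], "grip": 1},
  {"dp": [0, -0.016, 0], "rotation": [0, 0, 0], "grip": 1},
  {"dp": [0, -0.02, 0], "rotation": [0, 0, 0], "grip": 1},
  {"dp": [0, -0.023, 0], "rotation": [0, 0, 0], "grip": 1},
  {"dp": [0, -0.023, 0], "rotation": [0, 0, 0], "grip": 1},
])

```text
time_s: 4.5
tool_pos: [0.5129, -0.0946, 0.2119]
orientation: [[0.962, 0.272, -0.0], [0.272, -0.962, 0.0], [-0.0, -0.0, -1.0]]
contact_force: [0.7, -3.3, 1.5]
grip_width: -0.0002
```

```bash
python3 -c "
from h import *
setc()
c=env.grab_frame('wrist');cv2.imwrite('pics/w3.png',c[:,:,::-1])
for n in ('wrist','side','top'):
    if n!='wrist': c=env.grab_frame(n); cv2.imwrite(f'pics/{n}3.png',cv2.resize(c[180:350,250:450,::-1],None,fx=3,fy=3))
    for d in env.trace(n,'knob')[:2]:
        r,q=d['location'];z=.231-.0
        w=atz(n,q,r,z)[:2]-GM;print(n,d['confidence'],r,q,d['pixels'].sum(),'set mm if z=231',w@EX*1e3,w@EY*1e3)
"
```

```text
t 4.5 set mm [-33.7 -32.4 211.9] F [ 0.7 -3.3  1.5] w -0.00020190452177009413
rotvec to aligned deg [-0.  0.  0.] j [-0.25  0.25  1.63  0.    1.26 -0.53]
wrist 0.97 244.7 317.8 7576 set mm if z=231 -33.3761023309097 -2.816971004362156
wrist 0.58 244.3 319.3 7415 set mm if z=231 -32.81644525677665 -2.661895478851575
side 0.85 255.6 330.6 274 set mm if z=231 -43.78667105737155 -12.808112068087187
```

View pics/w3.png

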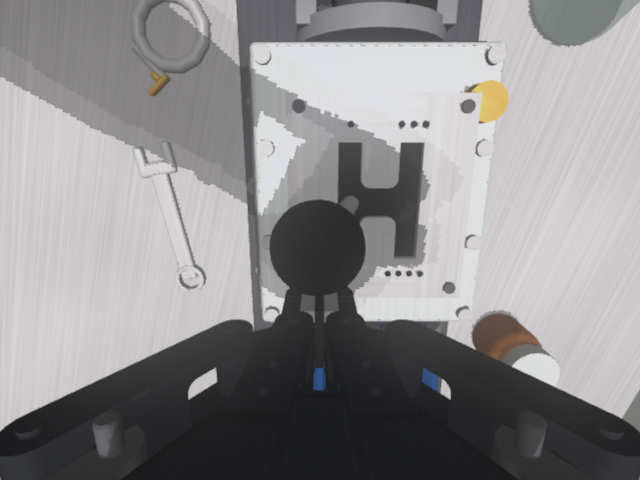

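View pics/side3.png

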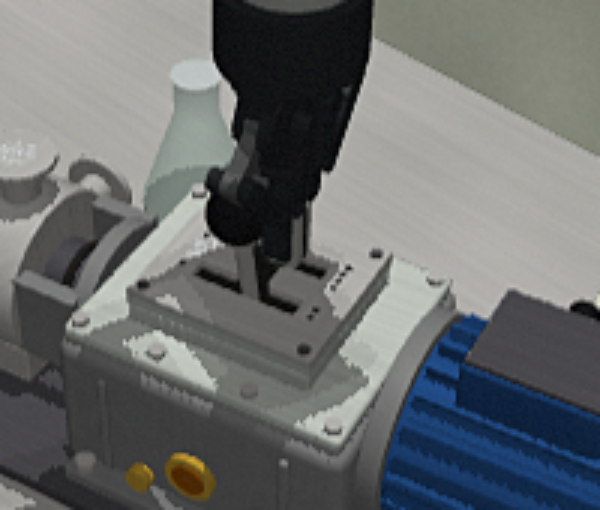

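The wrist view puts the knob at y≈-3 mm, which agrees with the fingertip contact offset. I push the last 3 mm, back off, and go round to the near side.

servo_tool([
  {"dp": [0, -0.0015, 0], "rotation": [0, 0, 0], "grip": 1},
  {"dp": [0, -0.003, 0], "rotation": [0, 0, 0], "grip": 1},
  {"dp": [0, -0.003, 0], "rotation": [0, 0, 0], "grip": 1},
  {"dp": [0, 0.01, 0], "rotation": [0, 0, 0], "grip": 1},
  {"dp": [0, 0.03, 0], "rotation": [0, 0, 0], "grip": 1},
  {"dp": [-0.02, 0.03, 0], "rotation": [0, 0, 0], "grip": 1},
  {"dp": [-0.051, 0.03, 0], "rotation": [0, 0, 0], "grip": 1},
  {"dp": [-0.055, 0.03, 0], "rotation": [0, 0, 0], "grip": 1},
  {"dp": [-0.055, 0.03, 0], "rotation": [0, 0, 0], "grip": 1},
  {"dp": [-0.055, -0.005, 0], "rotation": [0, 0, 0], "grip": 1},
  {"dp": [-0.055, -0.0325, 0], "rotation": [0, 0, 0], "grip": 1},
  {"dp": [-0.055, -0.0325, 0], "rotation": [0, 0, 0], "grip": 1},
])

```text
time_s: 6.0
tool_pos: [0.4514, -0.0766, 0.212]
orientation: [[0.962, 0.274, 0.0], [0.274, -0.962, 0.001], [0.0, -0.001, -1.0]]
contact_force: [-0.2, -1.0, -0.5]
grip_width: 0.0
```

```bash
python3 -c "
from h import *
setc()
L={}
for n in ('wrist','side','top'):
    c=env.grab_frame(n); cv2.imwrite(f'pics/{n}4.png',c[:,:,::-1] if n=='wrist' else cv2.resize(c[180:350,250:450,::-1],None,fx=3,fy=3))
    for d in env.trace(n,'knob')[:1]:
        r,q=d['location'];z=.231
        w=atz(n,q,r,z)[:2]-GM;print(n,d['confidence'],r,q,d['pixels'].sum(),'set mm if z=231',w@EX*1e3,w@EY*1e3)
"
```

```text
t 6.0 set mm [-88.    1.6 212. ] F [-0.2 -1.  -0.5] w 2.4889709495763466e-05
rotvec to aligned deg [-0.  -0.   0.1] j [-0.25  0.11  1.79  0.    1.24 -0.53]
wrist 0.86 306.5 459.0 5451 set mm if z=231 -32.1760224357934 4.155808564427183
side 0.96 253.7 330.5 444 set mm if z=231 -39.885434179086424 -10.407191919352583
top 0.67 271.2 378.8 144 set mm if z=231 -20.618172978289174 0.29060389442791335
```

View pics/wrist4.png

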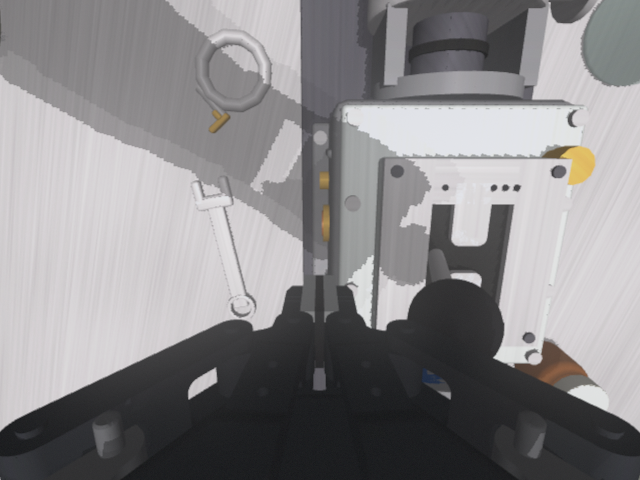

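View pics/side4.png

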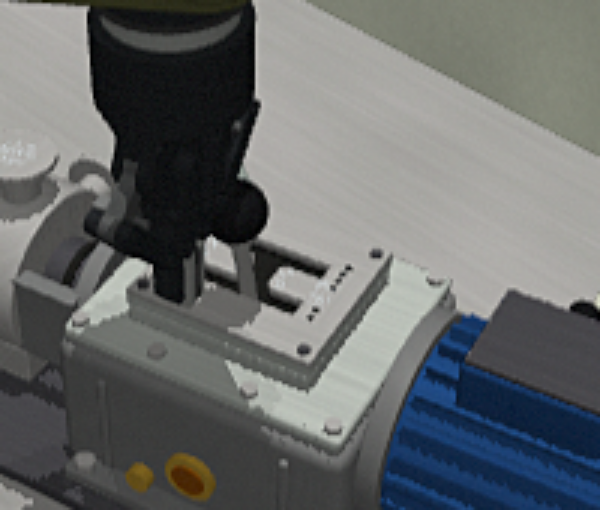

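```bash
python3 -c "
from h import *
setc()
c=cv2.imread('pics/wrist4.png');env.grab_frame('wrist')
import numpy as np
g=c.max(2); d=env.trace('wrist','knob')[0]['pixels'].astype(np.uint8)
cs,_=cv2.findContours(d,0,1); p=max(cs,key=len)[:,0,:]; p=p[(p[:,1]<325)&(p[:,0]>412)].astype(float)
f=lambda q:np.hypot(p[:,0]-q[0],p[:,1]-q[1])-q[2]
r=least_squares(f,[456,328,47],loss='soft_l1');print(r.x,np.abs(r.fun).mean())
w=atz('wrist',r.x[0],r.x[1],.231)[:2]-GM;print(w@EX*1e3,w@EY*1e3)
e=env.calibration('wrist');print(e['eye'],e['mtx'][0])
setc()
"
```

```text
t 6.3 set mm [-88.6  -1.  211.8] F [0.  0.  0.3] w 0.00025723858500487974
rotvec to aligned deg [-0.  0. -0.] j [-0.25  0.11  1.79 -0.    1.24 -0.53]
[456.89594301 309.78289466  45.57696105] 6.921327801686318
-33.702344025685264 2.256292832809628
[ 0.43427155 -0.01530131  0.35391849] [343.4948683    0.         319.02063305]
t 6.4 set mm [-88.7  -0.8 211.8] F [ 0.  -0.7 -0. ] w -0.00014780033019701875
rotvec to aligned deg [-0.  0. -0.] j [-0.25  0.11  1.79  0.    1.24 -0.53]
```

```bash
cat >> h.py <<'E'
def proj(n,P):
    c=env.calibration(n);K=c["mtx"];q=c["orientation"].T@(np.asarray(P)-c["eye"]);return K[0,0]*q[0]/-q[2]+K[0,2],K[1,1]*q[1]/q[2]+K[1,2]
def knob(s,l):
    x=.15*np.sin(s)*np.cos(l);y=.15*np.sin(l);return np.r_[GM+EX*x+EY*y,.085+.15*np.cos(s)*np.cos(l)]
E
python3 -c "
from h import *
for n in('side','wrist','top'):
  for l in(-.29,-.04,-.02,0,.02,.04): print(n,l,np.round(proj(n,knob(-.235,l)),1))
c=env.grab_frame('side');cv2.imwrite('pics/s5.png',cv2.resize(c[220:320,290:390,::-1],None,fx=6,fy=6,interpolation=cv2.INTER_CUBIC))
c=env.grab_frame('top');cv2.imwrite('pics/t5.png',cv2.convertScaleAbs(cv2.resize(c[220:320,330:430,::-1],None,fx=6,fy=6,interpolation=cv2.INTER_CUBIC),alpha=2))
c=env.grab_frame('wrist');cv2.imwrite('pics/w5.png',c[:,:,::-1])
"
```

```text
side -0.29 [350.4 261.1]
side -0.04 [329.6 251.1]
side -0.02 [328.  250.5]
side 0 [326.4 249.9]
side 0.02 [324.8 249.3]
side 0.04 [323.1 248.7]
wrist -0.29 [441.6 395.7]
wrist -0.04 [451.6 328.3]
wrist -0.02 [452.3 321.7]
wrist 0 [453.1 314.8]
wrist 0.02 [453.8 307.9]
wrist 0.04 [454.6 300.8]
top -0.29 [406.2 271.2]
top -0.04 [385.2 278.6]
top -0.02 [383.4 279.1]
top 0 [381.6 279.7]
top 0.02 [379.8 280.2]
top 0.04 [378.  280.8]
```

View pics/s5.png

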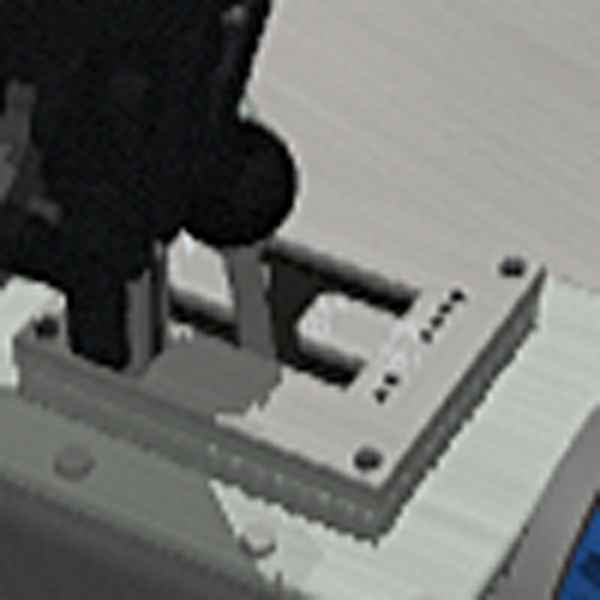

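View pics/t5.png

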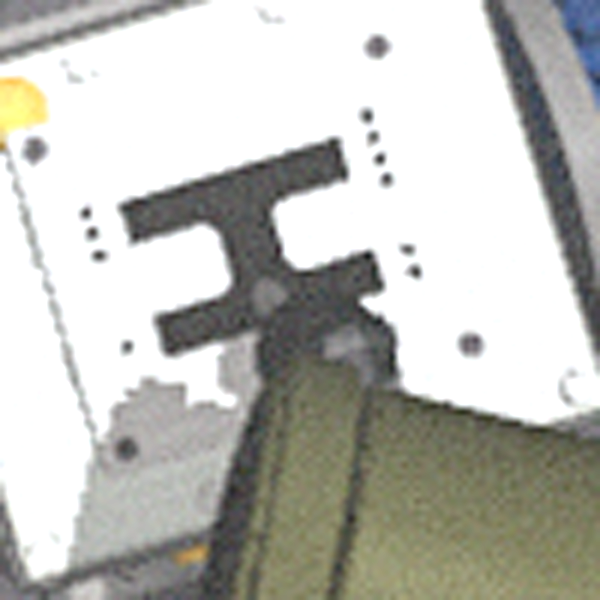

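View pics/w5.png

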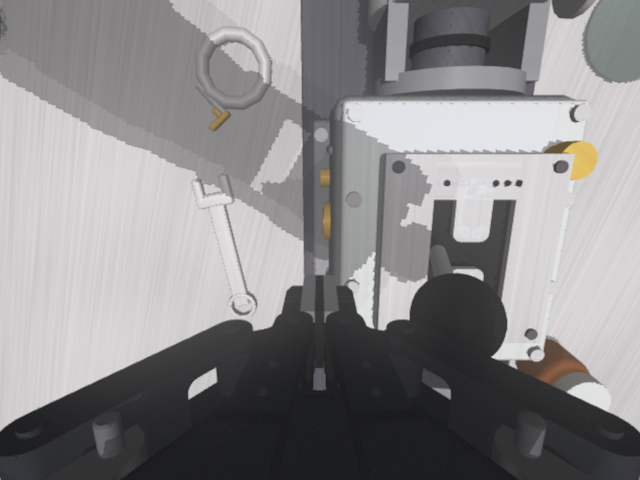

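Side, top and wrist views all put the lever within about 0.02 rad of neutral. Now I raise the hand 7 mm so only the fingertips touch, and push across.

servo_tool([
  {"dp": [0, 0, -0.007], "rotation": [0, 0, 0], "grip": 1},
  {"dp": [0.01, 0, -0.007], "rotation": [0, 0, 0], "grip": 1},
  {"dp": [0.018, 0, -0.007], "rotation": [0, 0, 0], "grip": 1},
  {"dp": [0.024, 0, -0.007], "rotation": [0, 0, 0], "grip": 1},
  {"dp": [0.028, 0, -0.007], "rotation": [0, 0, 0], "grip": 1},
  {"dp": [0.032, 0, -0.007], "rotation": [0, 0, 0], "grip": 1},
  {"dp": [0.036, 0, -0.007], "rotation": [0, 0, 0], "grip": 1},
  {"dp": [0.04, 0, -0.007], "rotation": [0, 0, 0], "grip": 1},
  {"dp": [0.044, 0, -0.007], "rotation": [0, 0, 0], "grip": 1},
  {"dp": [0.044, 0, -0.007], "rotation": [0, 0, 0], "grip": 1},
])

```text
time_s: 7.55
tool_pos: [0.4939, -0.0666, 0.2188]
orientation: [[0.962, 0.272, 0.0], [0.272, -0.962, 0.0], [0.0, -0.0, -1.0]]
contact_force: [-1.3, -0.6, 2.3]
grip_width: -0.0001
```

```bash
python3 -c "
from h import *
setc()
c=env.grab_frame('wrist');cv2.imwrite('pics/w6.png',c[:,:,::-1])
for s in(-.23,-.15,-.1,0): print(s,np.round(proj('wrist',knob(s,-.01)),1))
"
```

```text
t 7.55 set mm [-44.3  -0.3 218.8] F [-1.3 -0.6  2.3] w -5.232421293383541e-05
rotvec to aligned deg [-0. -0.  0.] j [-0.21  0.2   1.68  0.    1.27 -0.48]
-0.23 [342.  311.5]
-0.15 [371.1 314.1]
-0.1 [389.7 315.2]
0 [427.1 316.1]
```

View pics/w6.png

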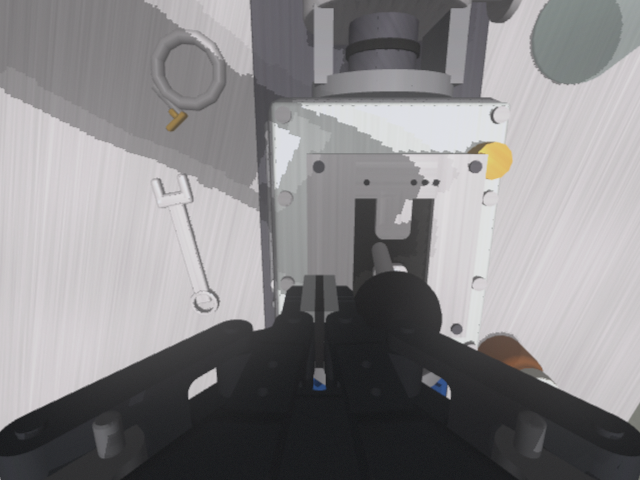

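servo_tool([
  {"dp": [0.004, 0, 0], "rotation": [0, 0, 0], "grip": 1},
  {"dp": [0.008, 0, 0], "rotation": [0, 0, 0], "grip": 1},
  {"dp": [0.012, 0, 0], "rotation": [0, 0, 0], "grip": 1},
  {"dp": [0.016, 0, 0], "rotation": [0, 0, 0], "grip": 1},
  {"dp": [0.02, 0, 0], "rotation": [0, 0, 0], "grip": 1},
  {"dp": [0.024, 0, 0], "rotation": [0, 0, 0], "grip": 1},
  {"dp": [0.028, 0, 0], "rotation": [0, 0, 0], "grip": 1},
  {"dp": [0.032, 0, 0], "rotation": [0, 0, 0], "grip": 1},
  {"dp": [0.036, 0, 0], "rotation": [0, 0, 0], "grip": 1},
  {"dp": [0.04, 0, 0], "rotation": [0, 0, 0], "grip": 1},
  {"dp": [0.042, 0, 0], "rotation": [0, 0, 0], "grip": 1},
  {"dp": [0.042, 0, 0], "rotation": [0, 0, 0], "grip": 1},
])

```text
time_s: 8.8
tool_pos: [0.5341, -0.0553, 0.2186]
orientation: [[0.962, 0.272, -0.0], [0.272, -0.962, 0.0], [-0.0, -0.0, -1.0]]
contact_force: [-1.2, 0.4, -0.3]
grip_width: 0.0002
```

```bash
python3 -c "
from h import *
setc()
c=env.grab_frame('wrist');cv2.imwrite('pics/w7.png',c[:,:,::-1])
for s in(.1,.15,.19,.21,.23): print(s,np.round(proj('wrist',knob(s,-.01)),1))
"
```

```text
t 8.8 set mm [ -2.6  -0.3 218.6] F [-1.2  0.4 -0.3] w 0.0002058872591059523
rotvec to aligned deg [-0.  0.  0.] j [-0.17  0.28  1.57  0.    1.29 -0.45]
0.1 [360.5 315.4]
0.15 [378.4 314.3]
0.19 [392.3 313.1]
0.21 [399.1 312.4]
0.23 [405.8 311.6]
```

View pics/w7.png

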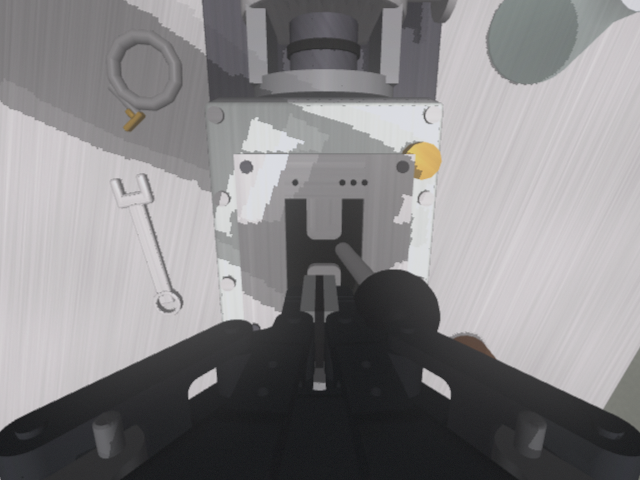

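servo_tool([
  {"dp": [0.002, 0, 0], "rotation": [0, 0, 0], "grip": 1},
  {"dp": [0.004, 0, 0], "rotation": [0, 0, 0], "grip": 1},
  {"dp": [0.0045, 0, 0], "rotation": [0, 0, 0], "grip": 1},
  {"dp": [0.0045, 0, 0], "rotation": [0, 0, 0], "grip": 1},
  {"dp": [-0.005, 0, 0], "rotation": [0, 0, 0], "grip": 1},
  {"dp": [-0.02, 0, 0], "rotation": [0, 0, 0], "grip": 1},
  {"dp": [-0.02, 0.04, 0], "rotation": [0, 0, 0], "grip": 1},
  {"dp": [-0.02, 0.055, 0], "rotation": [0, 0, 0], "grip": 1},
  {"dp": [-0.02, 0.055, 0], "rotation": [0, 0, 0], "grip": 1},
  {"dp": [0.02, 0.055, 0], "rotation": [0, 0, 0], "grip": 1},
  {"dp": [0.037, 0.055, 0], "rotation": [0, 0, 0], "grip": 1},
  {"dp": [0.037, 0.055, 0], "rotation": [0, 0, 0], "grip": 1},
])

```text
time_s: 10.05
tool_pos: [0.5855, -0.0968, 0.2184]
orientation: [[0.962, 0.273, -0.0], [0.273, -0.962, 0.0], [-0.0, -0.0, -1.0]]
contact_force: [-0.4, 0.4, -0.8]
grip_width: -0.0001
```

```bash
python3 -c "
from h import *
setc()
c=env.grab_frame('wrist');cv2.imwrite('pics/w8.png',c[:,:,::-1])
for s in(.19,.21,.23): print(s,np.round(proj('wrist',knob(s,-.01)),1))
"
```

```text
t 10.05 set mm [ 35.6 -54.2 218.4] F [-0.4  0.4 -0.8] w -7.046953031525104e-05
rotvec to aligned deg [-0.   0.   0.1] j [-0.23  0.41  1.41  0.    1.33 -0.5 ]
0.19 [300. 181.]
0.21 [307.9 180.8]
0.23 [315.8 180.6]
```

View pics/w8.png

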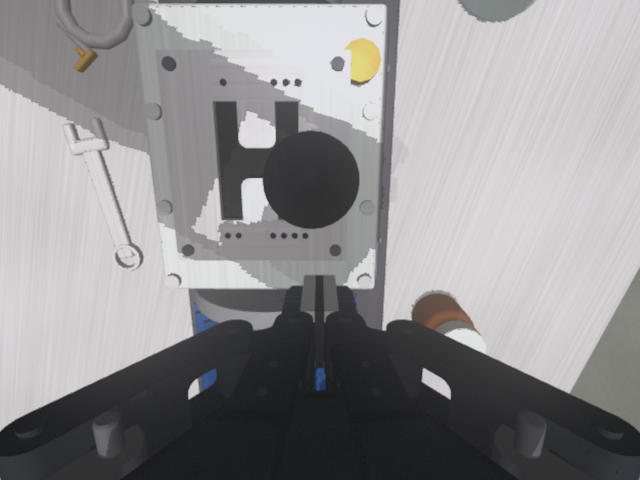

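The knob stands in the far-slot position, selector about 0.22, at neutral. Now I push toward the pump head.

servo_tool([
  {"dp": [0, -0.008, 0.008], "rotation": [0, 0, 0], "grip": 1},
  {"dp": [0, -0.016, 0.008], "rotation": [0, 0, 0], "grip": 1},
  {"dp": [0, -0.021, 0.008], "rotation": [0, 0, 0], "grip": 1},
  {"dp": [0, -0.025, 0.008], "rotation": [0, 0, 0], "grip": 1},
  {"dp": [0, -0.029, 0.008], "rotation": [0, 0, 0], "grip": 1},
  {"dp": [0, -0.032, 0.008], "rotation": [0, 0, 0], "grip": 1},
  {"dp": [0, -0.035, 0.008], "rotation": [0, 0, 0], "grip": 1},
  {"dp": [0, -0.038, 0.008], "rotation": [0, 0, 0], "grip": 1},
  {"dp": [0, -0.04, 0.008], "rotation": [0, 0, 0], "grip": 1},
  {"dp": [0, -0.04, 0.008], "rotation": [0, 0, 0], "grip": 1},
])

```text
time_s: 11.1
tool_pos: [0.5736, -0.0595, 0.2109]
orientation: [[0.962, 0.272, -0.0], [0.272, -0.962, 0.0], [-0.0, -0.0, -1.0]]
contact_force: [0.6, -2.5, 2.3]
grip_width: -0.0001
```

```bash
python3 -c "
from h import *
setc()
c=env.grab_frame('wrist');cv2.imwrite('pics/w9.png',c[:,:,::-1])
for s in(0,.05,.1,.15): print(s,np.round(proj('wrist',knob(.23,s)),1))
"
```

```text
t 11.1 set mm [ 34.3 -15.1 210.9] F [ 0.6 -2.5  2.3] w -0.0001465758603004811
rotvec to aligned deg [-0.  0.  0.] j [-0.17  0.38  1.47  0.    1.3  -0.44]
0 [316.7 282.2]
0.05 [316.6 263.5]
0.1 [316.2 244. ]
0.15 [315.6 223.9]
```

View pics/w9.png

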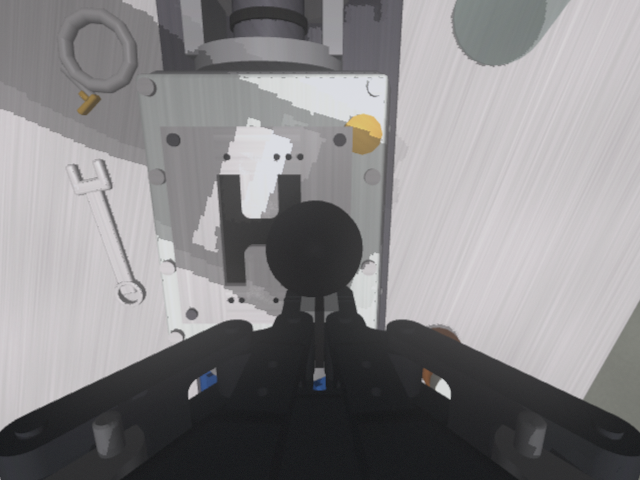

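servo_tool([
  {"dp": [0, -0.004, 0], "rotation": [0, 0, 0], "grip": 1},
  {"dp": [0, -0.008, 0], "rotation": [0, 0, 0], "grip": 1},
  {"dp": [0, -0.012, 0], "rotation": [0, 0, 0], "grip": 1},
  {"dp": [0, -0.016, 0], "rotation": [0, 0, 0], "grip": 1},
  {"dp": [0, -0.02, 0], "rotation": [0, 0, 0], "grip": 1},
  {"dp": [0, -0.024, 0], "rotation": [0, 0, 0], "grip": 1},
  {"dp": [0, -0.027, 0], "rotation": [0, 0, 0], "grip": 1},
  {"dp": [0, -0.03, 0], "rotation": [0, 0, 0], "grip": 1},
  {"dp": [0, -0.033, 0], "rotation": [0, 0, 0], "grip": 1},
  {"dp": [0, -0.033, 0], "rotation": [0, 0, 0], "grip": 1},
])

```text
time_s: 12.15
tool_pos: [0.5646, -0.0276, 0.2109]
orientation: [[0.962, 0.272, 0.0], [0.272, -0.962, 0.0], [0.0, -0.0, -1.0]]
contact_force: [1.9, -3.0, -1.7]
grip_width: -0.0
```

```bash
python3 -c "
from h import *
setc()
c=env.grab_frame('wrist');cv2.imwrite('pics/w10.png',c[:,:,::-1])
for s in(.25,.3,.32,.34,.36): print(s,np.round(proj('wrist',knob(.23,s)),1))
"
```

```text
t 12.15 set mm [ 34.3  18.1 210.9] F [ 1.9 -3.  -1.7] w -3.553159784929041e-05
rotvec to aligned deg [-0. -0.  0.] j [-0.11  0.35  1.5   0.    1.29 -0.39]
0.25 [313.9 268.1]
0.3 [312.7 248.9]
0.32 [312.1 241.3]
0.34 [311.6 233.7]
0.36 [311.  226.1]
```

View pics/w10.png

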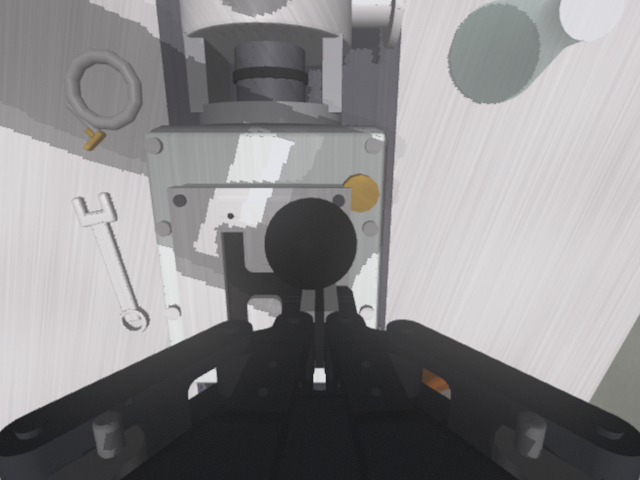

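Lever is about 0.32. I ease it home in small steps, watching the force.

servo_tool([
  {"dp": [0, -0.001, 0], "rotation": [0, 0, 0], "grip": 1},
  {"dp": [0, -0.002, 0], "rotation": [0, 0, 0], "grip": 1},
  {"dp": [0, -0.003, 0], "rotation": [0, 0, 0], "grip": 1},
  {"dp": [0, -0.0035, 0], "rotation": [0, 0, 0], "grip": 1},
  {"dp": [0, -0.0035, 0], "rotation": [0, 0, 0], "grip": 1},
])

```text
time_s: 12.7
tool_pos: [0.5637, -0.0246, 0.2109]
orientation: [[0.962, 0.272, 0.0], [0.272, -0.962, 0.0], [0.0, -0.0, -1.0]]
contact_force: [1.2, -3.0, -2.7]
grip_width: 0.0002
```

```bash
python3 -c "
from h import *
setc()"
```

```text
t 12.7 set mm [ 34.3  21.2 210.9] F [ 1.2 -3.  -2.7] w 0.00022396897046038323
rotvec to aligned deg [-0. -0.  0.] j [-0.11  0.35  1.51  0.    1.29 -0.38]
```

servo_tool([
  {"dp": [0, -0.0005, 0], "rotation": [0, 0, 0], "grip": 1},
  {"dp": [0, -0.001, 0], "rotation": [0, 0, 0], "grip": 1},
  {"dp": [0, -0.001, 0], "rotation": [0, 0, 0], "grip": 1},
])

```text
time_s: 13.0
tool_pos: [0.5635, -0.0236, 0.2109]
orientation: [[0.962, 0.272, 0.0], [0.272, -0.962, -0.0], [0.0, 0.0, -1.0]]
contact_force: [0.5, -3.1, -2.5]
grip_width: -0.0
```

Still only friction. A little further to find the stop.

servo_tool([
  {"dp": [0, -0.0005, 0], "rotation": [0, 0, 0], "grip": 1},
  {"dp": [0, -0.001, 0], "rotation": [0, 0, 0], "grip": 1},
  {"dp": [0, -0.001, 0], "rotation": [0, 0, 0], "grip": 1},
])

```text
time_s: 13.3
tool_pos: [0.5632, -0.0226, 0.2109]
orientation: [[0.962, 0.272, -0.0], [0.272, -0.962, 0.0], [0.0, -0.0, -1.0]]
contact_force: [0.5, -3.2, -2.7]
grip_width: 0.0001
```

```bash
python3 -c "
from h import *
setc()"
```

```text
t 13.3 set mm [ 34.3  23.2 210.9] F [ 0.5 -3.2 -2.7] w 6.812746420591776e-05
rotvec to aligned deg [-0. -0.  0.] j [-0.11  0.35  1.51  0.    1.29 -0.38]
```

By geometry the lever is about 0.35. I back away and check.

servo_tool([
  {"dp": [0, 0.01, 0], "rotation": [0, 0, 0], "grip": 1},
  {"dp": [0, 0.04, 0], "rotation": [0, 0, 0], "grip": 1},
  {"dp": [0, 0.06, 0], "rotation": [0, 0, 0], "grip": 1},
  {"dp": [0, 0.08, -0.04], "rotation": [0, 0, 0], "grip": 1},
  {"dp": [0, 0.08, -0.09], "rotation": [0, 0, 0], "grip": 1},
  {"dp": [0, 0.08, -0.12], "rotation": [0, 0, 0], "grip": 1},
  {"dp": [0, 0.08, -0.12], "rotation": [0, 0, 0], "grip": 1},
  {"dp": [0, 0.08, -0.12], "rotation": [0, 0, 0], "grip": 1},
])

```text
time_s: 14.1
tool_pos: [0.585, -0.1, 0.331]
orientation: [[0.962, 0.272, 0.001], [0.272, -0.962, 0.0], [0.001, -0.0, -1.0]]
contact_force: [0.3, 0.1, -0.9]
grip_width: 0.0
```

```bash
python3 -c "
from h import *
setc()
c=env.grab_frame('wrist');cv2.imwrite('pics/w11.png',c[:,:,::-1])
d=env.trace('wrist','knob')[0];print(d['confidence'],d['location'])
for s in(.3,.32,.34,.36): print(s,np.round(proj('wrist',knob(.23,s)),1),np.round(proj('side',knob(.23,s)),1))
c=env.grab_frame('side');cv2.imwrite('pics/s11.png',cv2.resize(c[180:330,230:430,::-1],None,fx=4,fy=4,interpolation=cv2.INTER_CUBIC))
d=env.trace('side','knob')[0];print(d['confidence'],d['location'],d['pixels'].sum())
"
```

```text
t 14.1 set mm [ 34.3 -57.1 331. ] F [ 0.3  0.1 -0.9] w 3.6250678982038644e-05
rotvec to aligned deg [-0. -0. -0.] j [-0.23  0.35  1.23  0.    1.56 -0.51]
0.85 [80.0, 310.0]
0.3 [315.9  90. ] [323.7 222.4]
0.32 [315.6  85.6] [322.2 222.4]
0.34 [315.3  81.3] [320.8 222.4]
0.36 [314.9  77. ] [319.3 222.4]
0.87 [225.7, 322.1] 519
```

View pics/w11.png

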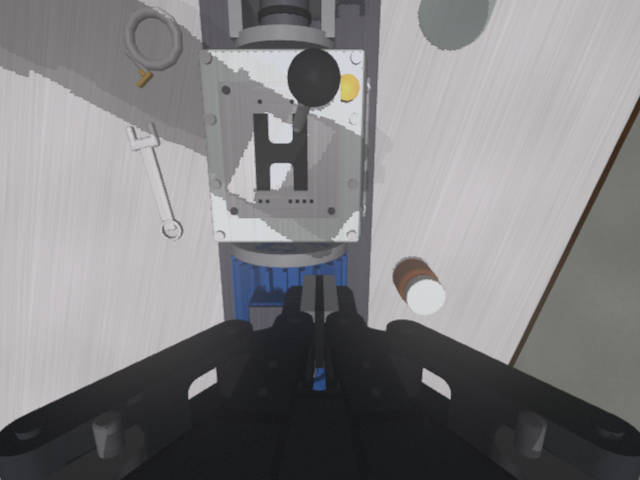

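View pics/s11.png

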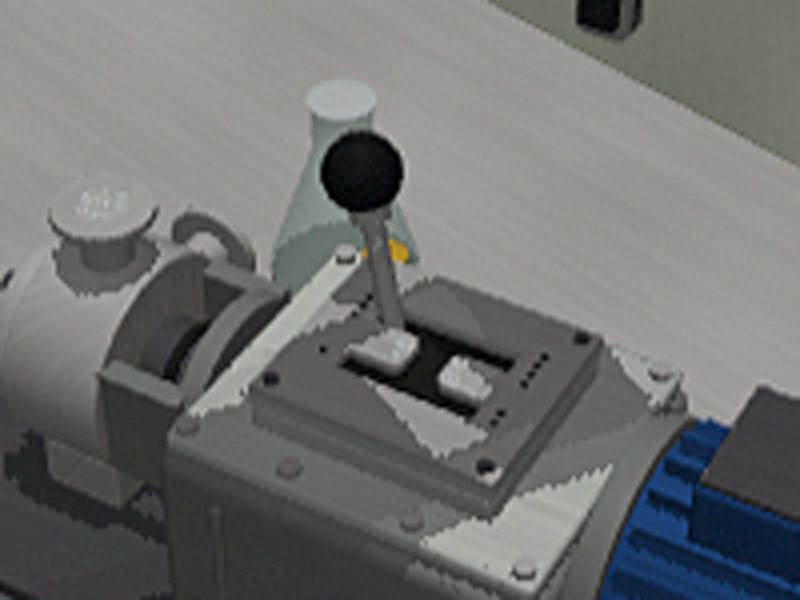

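```bash
python3 -c "
from station import env
print(env.sign_off())"
```

```text
the job is handed in; nothing more can be done
None
```

The gearbox is in third. I pushed the lever with the shut fingertips from near the motor end of the near slot to neutral, across the gate, and then to the pump-head end of the far slot. I then backed the hand away, raised it clear and handed the job in at about 14 s of the 51 s allowed.

**Lever position:** the last pictures put the selector at about 0.23 rad. They put the lever at about 0.345 rad (side camera) and 0.36 rad (wrist camera); the fingertip position gave about 0.35. All are above the 0.315 needed. I saw no rise in force at the end stop, so the lever may stand a millimetre or so short of it.

**Forces:** the force readings taken while pushing the lever were about 3 to 4 N. They were about zero after I withdrew.

**Bystanders:** the flask, jar, clamp and spanner look undisturbed in the wrist views. I did not measure their positions.

**Check that disagreed:** halfway, the knob detector gave a wrong position while the hand partly hid the knob. I used circle readings by eye from the side and wrist pictures, and the rod's place in the top picture, instead.

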